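# Roll sawn oak slats down onto a panel core

## Task

Take the rubber hand roller out of its stand and roll it along the row of oak slats on the panel, bearing down with a firm, steady pressure of about 15 newtons and never more than 25, until all seven slats have gone down fully home on the core. Keep the gripper itself off the panel and slats, and move slowly enough for the stiff adhesive to give way; roll, do not dab. Then set the roller back upright in its stand, drum hanging clear, and leave everything else on the table where it is.

Things in the scene. Friction and masses are not known exactly. Their poses are not given: they have to be found in the camera images.
- panel: Fixed panel: plywood core in oak lippings, 112 (x) x 240 (y) x 20 mm, held by a grey magnet block (50 x 34 mm, 29 mm high with its knob) at each end, 309 mm overall. Origin: centre of its underside, z up, y along its length. Seven oak slats lie across it in a row, each 90 mm (x) by 30 mm (y), 31 mm apart, centred at panel y = -93 mm (slat0), -62, .. +93 mm (slat6).
- panel_top (a point): Point on the panel's axis 26 mm above its underside, over the middle slat; axes as the panel. The core is bowed and the slats are rough from the saw, so once home their tops lie anywhere from 6 mm below to 6 mm above this point, each at its own height not told here (neighbours differ by 1 mm at most); before rolling they stand 2 to 3 mm higher than that. The lippings end 6 mm below this point.
- roller: Loose hand roller, upright in its stand, 0.35 to 0.46 kg: steel fork, freely turning rubber drum (diameter 44, length 56 mm). Origin: lowest point of the drum when upright; z up the handle, y along the axle (at z = 22 mm); it rolls along its x. Fork 20 (x) by 84 (y) mm, its arms end at z = 10, crossbar at z = 50 to 56 mm.
- roller_grip (a point): Middle of the roller's wooden handle, 94 mm above the drum's lowest point, axes as the roller. The handle is on the centre line, 26 mm (x) by 34 mm (y), from 29 mm below to 29 mm above this point. Best gripped from above with the fingers closing along x, hard (50 N), so that the handle does not tip in the fingers while rolling.
- stand: Fixed plywood roller stand, 75 (x) by 126 (y) mm, 63 mm high. Origin: centre of its underside, z up. Two cheeks at y = -41 and +41 mm, 16 mm thick, each with an open-topped slot 27 mm wide in x with a flared mouth and a sill at 26 mm. The fork's arms stand in the slots on the sills. Play about 3 mm each way in x, 5 mm in y.
- stand_seat (a point): Where the parked roller's origin belongs: 16 mm above the stand's underside, on its axis; roller upright, its y along the stand's y, either way round. The drum then hangs 6 mm clear of the base.
- drum (a joint): Turning angle of the drum on its axle, rad, 0 at the start, either direction; one rad is 22 mm of rolling.
- offcut_tray: Fixed plywood tray with offcuts, 85 x 130 x 45 mm; origin centre of underside. Stands across the panel from the roller stand. Not used.
- glue: White bottle, 60 mm diameter, 150 mm high, loose. Not used.
- mallet: Rubber-headed mallet lying down, loose. Not used.
- square: Try square lying flat: dark stock 90 mm, steel blade 130 mm, loose. Not used.
- push_stick: Plywood push stick, about 230 mm long, 14 mm thick, lying flat, loose. Not used.
- tape_measure: Grey tape measure, 68 x 36 x 62 mm, loose. Not used.
- brush: Bench brush lying flat, loose. Not used.
- offcut: Oak offcut 120 x 60 x 38 mm, loose. Not used.
- slat0 (a joint): How far slat 0 has been pressed down, m: 0 to 0.0008 at the start, 0.003 = fully home on the core (hard stop). Each slat lies on stiff adhesive: it stays put under less than about 10 N, then sinks slowly (roughly 4 mm/s for every newton above 10), and stays where it is left.
- slat1 (a joint): How far slat 1 has been pressed down, m: 0 to 0.0008 at the start, 0.003 = fully home on the core (hard stop). Behaves as slat 0.
- slat2 (a joint): How far slat 2 has been pressed down, m: 0 to 0.0008 at the start, 0.003 = fully home on the core (hard stop). Behaves as slat 0.
- slat3 (a joint): How far slat 3 has been pressed down, m: 0 to 0.0008 at the start, 0.003 = fully home on the core (hard stop). Behaves as slat 0.
- slat4 (a joint): How far slat 4 has been pressed down, m: 0 to 0.0008 at the start, 0.003 = fully home on the core (hard stop). Behaves as slat 0.
- slat5 (a joint): How far slat 5 has been pressed down, m: 0 to 0.0008 at the start, 0.003 = fully home on the core (hard stop). Behaves as slat 0.
- slat6 (a joint): How far slat 6 has been pressed down, m: 0 to 0.0008 at the start, 0.003 = fully home on the core (hard stop). Behaves as slat 0.
Not all that is in view belongs to the job. What is shaped like the stand but green is not meant.

How it is judged:
By the outcome, as a careful person would: the job done as asked, in the order asked, and still so for the second after the job is handed in, with the robot touching nothing.
It also fails if it takes over 72 s, if anything falls off the work surface, if the arm or the gripper's body presses on something with over 40 N, if the wrist force passes 120 N, or if a joint passes its speed limit or range.

## Robot

A 7-joint arm with a two-finger parallel gripper is mounted at the origin on the work surface. World frame = base frame: x ahead of the robot, y to its left, z up, the work surface at z = 0. Lengths are in m, angles in rad, forces in N, time in s.
With the tool pointing down it reaches from about 0.35 to 0.775 m from the base axis. Payload 3.1 kg.
Tool frame: the origin (TCP) lies on the centre line of the jaws, within the pads' length; the fingertips stand 14 mm ahead of it and the grasp point (between the pads) lies 5 mm behind it; z points along the fingers, y is the line along which they close (so a half turn about z gives the same grasp; the last joint's range is limited). The gripper opens to 85 mm and grips with 20 to 120 N. Pads are 22 mm wide; open, the fingers measure 114 mm over their backs; the gripper's body (76 mm by 85 mm) begins 54 mm behind the grasp point. The pads swing forward as they close: fully open they stand 13 mm farther back than shut.
Start: joints at [1.188, 0.311, 0.014, 1.512, -0.004, 1.319, -0.027], TCP at [0.184, -0.518, 0.245] pointing down, gripper open.
Joint ranges: [-2.7, 2.7], [-0.3, 1.91], [-1.27, 1.3], [0.12, 2.57], [-1.44, 4.58], [0.2, 2.03], [-3.05, 3.05]. Speed limits (rad/s): [2.79, 2.79, 3.14, 3.14, 3.14, 3.14, 3.14].

## Interface

Orientations are given as a unit quaternion [x, y, z, w].
In Python, from station import readout, cams, manip gives the robot as it stands.
- The arm moves only by the tool arm_command, never from a script. Its argument "motion" is a list of rows, each a list of 4 numbers: the shift along the world's x, y, z each as a share of 50 cm, from -1 to 1, then the turn about the world's z as a share of 180 degrees, from -1 to 1. A call has 1 to 10 rows; each row shifts and turns the commanded pose from where the row before left it; what a row does not reach is not made up. A row lasts 1/12 s, in which the tool goes at most 41.7 mm and 7.16 degrees, less where a joint would pass 70% of its speed; a pose out of reach is approached as far as the arm can. A call with a number of a shift or a turn outside -1 to 1 is refused whole. A call with a gripper value outside its range is refused whole. "hand" is the opening, from -1 (shut) to 1 (fully open), set as the call begins (left out, the last holds). The fingers move at their own pace and stop on an object; the grip force is fixed at half the most. Time passes only in rows, so rows that do not move let the fingers close. It gives the time, the measured TCP pose, the force, the opening and the grip force at its end, in the units of the state.
- readout.read_state(): the state, without advancing time (a new reading comes with each control period).
- cams.camera(name): name is "scene" or "top"; returns a dict with "img" (384x512x3 uint8, red, green, blue), "fx", "fy", "cx", "cy" (pixels), "R" (3x3) and "t" (3): a world point X has camera coordinates R X + t. Camera axes: x right, y down, z forward; pixel columns grow to the right and rows downward; lengths in m; the calibration is good to about 2 mm. A picture is of the moment at which its call begins. There is no depth.
- manip.sign_off(): hands the job in; it is judged then, once.
The state is a dict: "time": time; "joints": joint angles; "joint_velocities": joint speeds; "tau": joint torques, N m; "position": TCP position; "orientation": TCP orientation; "wrist_force": force on the tool from outside, world axes, zero at the start; "torque": the same for the moment, N m; "width": opening from 0.0 (shut) to 1.0 (fully open); "finger_force": force on a finger pad.
Only numpy, scipy, OpenCV 4.12 (cv2) and the standard library are available. Lean on these libraries where they do the work, as an engineer would, in place of code of your own. Each camera call takes 0.05 s, during which the arm holds its last target. There are 200 camera calls.

## Working session

There is one attempt and no reset: what is moved stays moved. The work goes in short steps, Python scripts to look and compute and a tool call to move; the robot and the scene stay as the last step left them, time stands still between calls to the robot, and variables do not carry over. Pictures are saved under pics/ and viewed, at most 10 in all, crops included, and the job is handed in when it is done.

Besides the shell and the picture viewer there is one more tool, called after "Emit:" in YAML: its name, and indented under it one key for each argument. arm_command: Moves the arm, as the interface text tells. Shift numbers are shares of 50 cm and turn numbers shares of 180 degrees, none past 1 either way. Its arguments: {"type":"object","properties":{"motion":{"type":"array"},"hand":{"type":"number"}},"required":["motion"]}

```bash
mkdir -p pics; ls
cat > h.py <<'E'
import cv2,numpy as np
from station import readout,cams,manip
def shot(n,save):
    c=cams.camera(n); cv2.imwrite('pics/'+save+'.png',cv2.cvtColor(c['img'],cv2.COLOR_RGB2BGR))
    np.savez('pics/'+save+'.npz',**{k:np.array(v) for k,v in c.items()}); return c
def load(s): return dict(np.load('pics/'+s+'.npz'))
def ray(c,u,v,z):
    R,t=np.array(c['R']),np.array(c['t']); o=-R.T@t
    d=R.T@np.array([(u-c['cx'])/c['fx'],(v-c['cy'])/c['fy'],1.]); return o+d*(z-o[2])/d[2]
def proj(c,X):
    p=np.array(c['R'])@np.array(X)+np.array(c['t']); return c['fx']*p[0]/p[2]+c['cx'],c['fy']*p[1]/p[2]+c['cy']
def st():
    s=readout.read_state(); print({k:np.round(s[k],4).tolist() for k in ['time','position','orientation','wrist_force','width','finger_force','joints']})
E
python3 - <<'E'
from h import *
a=shot('top','top0');b=shot('scene','sc0')
st()
cv2.imwrite('pics/both0.png',cv2.resize(cv2.cvtColor(np.vstack([a['img'],b['img']]),cv2.COLOR_RGB2BGR),(400,600))) if 0 else None
for c in(a,b): print(-np.array(c['R']).T@np.array(c['t']),c['fx'],np.round(c['R'],3).tolist())
E
```

```text
pics
{'time': 0.1, 'position': [0.1836, -0.5178, 0.2443], 'orientation': [0.9855, 0.1696, -0.0002, -0.0011], 'wrist_force': [0.1001, 0.6757, -0.1568], 'width': 1.0024, 'finger_force': 0.0, 'joints': [1.1883, 0.3117, 0.014, 1.5129, -0.0044, 1.3192, -0.0272]}
[0.37323724 0.04703232 1.34372727] 403.60231545312126 [[-0.001, -1.0, 0.029], [-0.996, -0.002, -0.09], [0.09, -0.029, -0.996]]
[1.26984669 0.85716179 0.83545617] 415.3737245116905 [[-0.725, 0.689, 0.011], [0.374, 0.406, -0.834], [-0.579, -0.6, -0.552]]
```

View pics/top0.png

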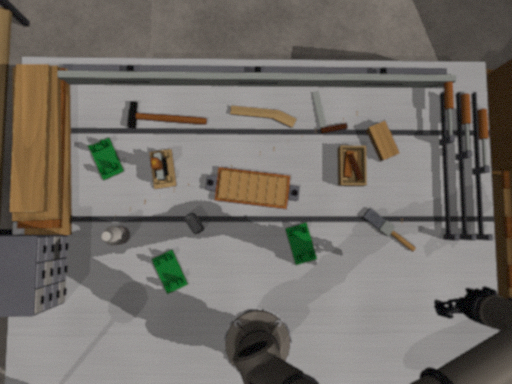

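View pics/sc0.png

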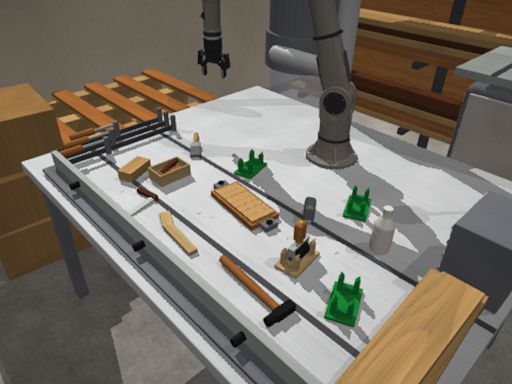

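The top view shows the panel at (253,188) with magnet blocks at (211,183) and (295,192), and the offcut tray at (352,165). Four things are stand-shaped: plywood at (162,168), and green at (105,158), (169,271) and (301,243). Only the plywood one fits the description, since it holds the roller and is across the panel from the tray. In the scene view it is at (298,255), with the handle at (300,232).

Run:
```python
from h import *
a=cv2.imread('pics/top0.png');b=cv2.imread('pics/sc0.png')
A=cv2.resize(a[140:220,140:310],None,fx=4.6,fy=4.6,interpolation=2)[:,:782]
B=cv2.resize(b[205:285,255:345],None,fx=2.8,fy=2.8,interpolation=2)
B2=cv2.resize(b[175:240,200:290],None,fx=2.8,fy=2.8,interpolation=2)
im=np.zeros((600,800,3),np.uint8);im[:A.shape[0],:A.shape[1]]=A;im[370:370+B.shape[0],:B.shape[1]]=B;im[370:370+B2.shape[0],300:300+B2.shape[1]]=B2
cv2.imwrite('pics/crop0.png',im)
c=load('top0')
hsv=cv2.cvtColor(a,cv2.COLOR_BGR2HSV)
m=cv2.inRange(hsv,(8,90,90),(25,255,255))
n,l,s,ce=cv2.connectedComponentsWithStats(m)
for i in range(1,n):
    if s[i,4]>60 and 140<ce[i][0]<400 and 80<ce[i][1]<230:
        r=cv2.minAreaRect(np.argwhere(l==i)[:,::-1].astype(np.float32)); print(s[i],ce[i].round(1),r)
```

```text
[231 106  65  21 541] [264.2 114. ] ((262.9879150390625, 113.55570983886719), (65.30147552490234, 12.460869789123535), 12.225123405456543)
[136 113  71  11 406] [171. 118.] ((170.9088134765625, 118.18528747558594), (70.25399780273438, 6.365809917449951), 4.398705005645752)
[369 122  30  37 621] [383.6 139.8] ((383.9246520996094, 139.53427124023438), (35.66981506347656, 18.290088653564453), 65.55604553222656)
[340 146  26  39 497] [350.3 165.2] ((352.5, 165.0), (38.0, 25.0), 90.0)
[153 150  23  38 350] [166.5 172.6] ((162.43447875976562, 168.50872802734375), (36.278934478759766, 21.344436645507812), 82.40535736083984)
[150 157  11  13  93] [154.7 162.7] ((154.8648681640625, 162.68919372558594), (11.507928848266602, 9.04194450378418), 80.53767395019531)
[ 215  167   75   42 2399] [252.4 187.6] ((252.23614501953125, 187.4880828857422), (73.06651306152344, 33.241519927978516), 6.981058120727539)
```

View pics/crop0.png

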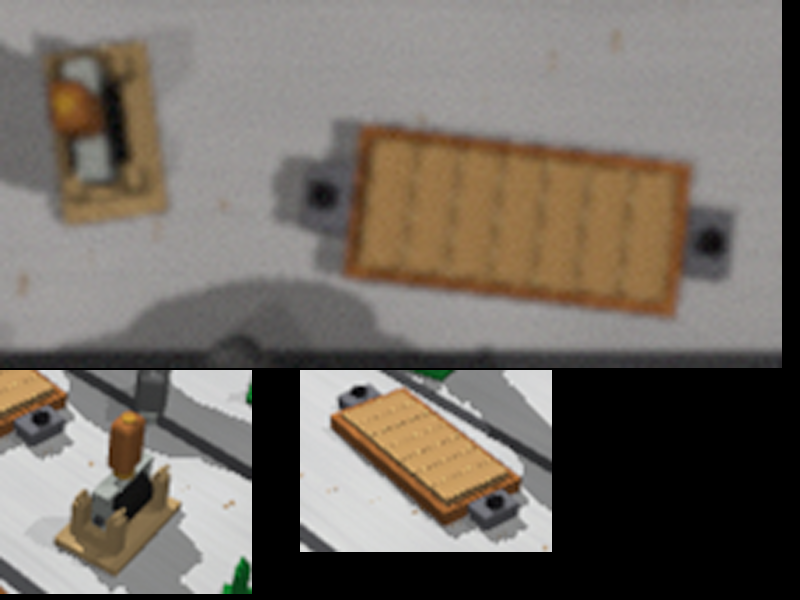

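The crop confirms it: the plywood stand holds the roller, with the handle top at about (156.3,162.8) in the top view. The panel's knobs are at about (210.2,182.6) and (294.6,192.6). Next I turn these into world positions.

Run:
```python
from h import *
c=load('top0');b=load('sc0')
a=cv2.imread('pics/top0.png')
k=[ray(c,140+u/4.6-.4,140+v/4.6-.4,.029) for u,v in[(323,196),(711,242)]]
print('knobs',k,np.linalg.norm(k[0]-k[1]),'mid',(k[0]+k[1])/2,np.degrees(np.arctan2(*(k[1]-k[0])[:2])))
hsv=cv2.cvtColor(a,cv2.COLOR_BGR2HSV)
m=cv2.inRange(hsv,(8,90,90),(25,255,255));n,l,s,ce=cv2.connectedComponentsWithStats(m)
i=l[188,253];P=np.array([ray(c,u,v,.022)[:2] for v,u in np.argwhere(l==i)],np.float32)
r=cv2.minAreaRect(P);ev,V=np.linalg.eigh(np.cov(P.T));print('panel',r,P.mean(0),np.degrees(np.arctan2(V[0,1],V[1,1])))
S=[ray(c,140+u/4.6-.4,140+v/4.6-.4,.01) for u,v in[(45,46),(145,40),(166,212),(65,222)]]
S=np.array(S);print('stand',S.round(4).tolist(),S.mean(0),[np.linalg.norm(S[i]-S[i-1]).round(4) for i in range(4)])
r=cv2.minAreaRect(S[:,:2].astype(np.float32));print(r)
d=(S[0]+S[1]-S[2]-S[3])[:2];print('y axis angle from +x',np.degrees(np.arctan2(d[1],d[0])))
print('handle top',ray(c,155.9,162.4,.139))
# handle tops in scene: orange blob
bb=cv2.imread('pics/sc0.png');h2=cv2.cvtColor(bb,cv2.COLOR_BGR2HSV)
m=cv2.inRange(h2,(5,130,60),(20,255,255))[215:245,285:320];ys,xs=np.nonzero(m);print('scene handle',xs.min()+285,xs.max()+285,ys.min()+215,ys.max()+215,xs.mean()+285,ys.mean()+215)
X=ray(c,155.9,162.4,.139);print(proj(b,X),proj(b,[X[0],X[1],.11]),proj(b,[*S.mean(0)[:2],.01]))
```

```text
knobs [array([0.51870615, 0.15562373, 0.029     ]), array([ 0.48633862, -0.12056952,  0.029     ])] 0.2780833827163317 mid [0.50252239 0.0175271  0.029     ] -173.31590467124232
panel ((0.5025612711906433, 0.01656181365251541), (0.24015098810195923, 0.1101028323173523), 83.06241607666016) [0.5020462  0.01628073] 6.779691979206072
stand [[0.6294, 0.3586, 0.01], [0.6341, 0.2868, 0.01], [0.509, 0.2695, 0.01], [0.5016, 0.3415, 0.01]] [0.56854698 0.31407778 0.01      ] [np.float64(0.1289), np.float64(0.072), np.float64(0.1263), np.float64(0.0723)]
((0.5692007541656494, 0.3140508234500885), (0.13115853071212769, 0.07224441319704056), 7.622296333312988)
y axis angle from +x 7.724132743445506
handle top [0.56586595 0.30816444 0.139     ]
scene handle 294 306 220 243 299.57142857142856 230.88839285714286
(np.float64(298.33248727008447), np.float64(220.83929285208205)) (np.float64(297.56909526358316), np.float64(229.17652216318797)) (np.float64(296.0233430387231), np.float64(257.70155162583353))
```

Emit:
arm_command:
  motion:
    - [0.032,0.0692,0,-0.0027]
    - [0.032,0.0692,0,-0.0027]
    - [0.032,0.0692,0,-0.0027]
    - [0.032,0.0692,0,-0.0027]
    - [0.032,0.0692,0,-0.0027]
    - [0.032,0.0692,0,-0.0027]
    - [0.032,0.0692,0,-0.0027]
    - [0.032,0.0692,0,-0.0027]
    - [0.032,0.0692,0,-0.0027]
    - [0.032,0.0692,0,-0.0027]
  hand: 1

```text
time: 0.93
position: [0.3439, -0.1705, 0.2451]
orientation: [0.992, 0.127, -0.0, 0.0]
wrist_force: [0.7, 1.1, 0.2]
width: 1.002
finger_force: 0.0
```

Emit:
arm_command:
  motion:
    - [0.032,0.0692,0,-0.0027]
    - [0.032,0.0692,0,-0.0027]
    - [0.032,0.0692,0,-0.0027]
    - [0.032,0.0692,0,-0.0027]
    - [0.032,0.0692,0,-0.0027]
    - [0.032,0.0692,0,-0.0027]
    - [0.032,0.0692,0,-0.0027]
    - [0.032,0.0692,0,-0.0027]
    - [0.032,0.0692,0,-0.0027]

```text
time: 1.68
position: [0.4881, 0.1404, 0.2449]
orientation: [0.996, 0.089, -0.0, 0.0]
wrist_force: [0.5, -0.8, 0.5]
width: 0.996
finger_force: 0.0
```

Emit:
arm_command:
  motion:
    - [0.0316,0.069,0,-0.0028]
    - [0.0316,0.069,0,-0.0028]
    - [0.0316,0.069,0,-0.0028]
    - [0.0316,0.069,0,-0.0028]
    - [0.0316,0.069,-0.02,-0.0028]
    - [0,0,-0.04,0]
    - [0,0,0,0]

```text
time: 2.27
position: [0.5642, 0.3134, 0.2097]
orientation: [0.998, 0.07, -0.005, 0.001]
wrist_force: [-0.2, -1.7, -1.1]
width: 1.002
finger_force: 0.0
```

Run:
```python
from h import *
st()
a=shot('top','top1')['img'];b=shot('scene','sc1')['img']
im=np.zeros((400,800,3),np.uint8)
im[:, :400]=cv2.resize(cv2.cvtColor(a[120:220,110:210],4),(400,400),interpolation=2);im[:,400:]=cv2.resize(cv2.cvtColor(b[165:285,240:360],4),(400,400),interpolation=2)
cv2.imwrite('pics/crop1.png',im)
c=load('sc1');p=readout.read_state()['position'];print(proj(c,p),proj(c,[p[0],p[1],.139]),proj(c,[p[0],p[1],.081]))
```

```text
{'time': 2.2667, 'position': [0.5642, 0.3134, 0.2097], 'orientation': [0.9975, 0.0703, -0.0045, 0.0012], 'wrist_force': [-0.2488, -1.6722, -1.126], 'width': 1.0019, 'finger_force': 0.0, 'joints': [-0.1634, 0.6129, -0.6334, 1.2488, 0.3494, 1.3973, -2.2004]}
(np.float64(300.9638929498668), np.float64(198.67598803531664)) (np.float64(298.8677274233367), np.float64(221.3264047901848)) (np.float64(297.3449845220602), np.float64(237.78062125729969))
```

View pics/crop1.png

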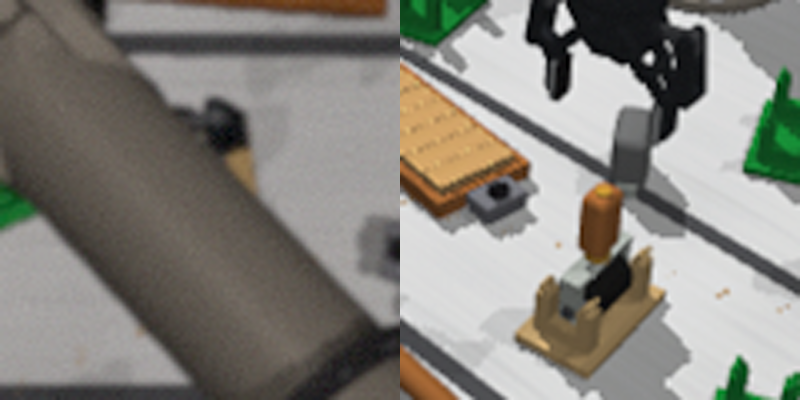

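The crop shows the open gripper centred above the handle. The handle is at (301,226) in the scene view, within about 5 mm of the tool axis, so I descend.

Emit:
arm_command:
  motion:
    - [0,0,-0.044,0]
    - [0,0,-0.044,0]
    - [0,0,-0.044,0]
    - [0,0,-0.044,0]
    - [0,0,-0.044,0]
    - [0,0,0,0]
    - [0,0,0,0]
    - [0,0,0,0]

```text
time: 3.03
position: [0.5683, 0.3113, 0.1078]
orientation: [0.998, 0.067, 0.002, -0.001]
wrist_force: [0.5, 0.9, -0.1]
width: 1.0
finger_force: 0.0
```

Run:
```python
from h import *
st()
```

```text
{'time': 3.0333, 'position': [0.5683, 0.3113, 0.1078], 'orientation': [0.9978, 0.067, 0.0017, -0.0006], 'wrist_force': [0.5372, 0.9137, -0.0593], 'width': 1.0, 'finger_force': 0.0, 'joints': [-0.1589, 0.6846, -0.6047, 1.3935, 0.3998, 1.1826, -2.2444]}
```

Emit:
arm_command:
  motion:
    - [0,0,0,0]
    - [0,0,0,0]
    - [0,0,0,0]
    - [0,0,0,0]
    - [0,0,0,0]
    - [0,0,0,0]
    - [0,0,0,0]
    - [0,0,0,0]
  hand: -1

```text
time: 3.7
position: [0.567, 0.3124, 0.106]
orientation: [0.998, 0.068, 0.0, -0.001]
wrist_force: [0.6, 1.3, 4.0]
width: 0.296
finger_force: 61.4
```

Emit:
arm_command:
  motion:
    - [0,0,0,0]
    - [0,0,0,0]
    - [0,0,0,0]
    - [0,0,0,0]
    - [0,0,0,0]

```text
time: 4.12
position: [0.567, 0.3124, 0.106]
orientation: [0.998, 0.068, 0.0, -0.001]
wrist_force: [-0.1, 1.8, 4.9]
width: 0.302
finger_force: 61.8
```

Run:
```python
from h import *
st()
b=shot('scene','sc2')['img']
cv2.imwrite('pics/crop2.png',cv2.resize(cv2.cvtColor(b[165:285,240:360],4),(600,600),interpolation=2))
```

```text
{'time': 4.1167, 'position': [0.567, 0.3124, 0.106], 'orientation': [0.9977, 0.0679, 0.0005, -0.0007], 'wrist_force': [-0.0625, 1.8111, 4.9153], 'width': 0.3017, 'finger_force': 61.812, 'joints': [-0.1605, 0.6867, -0.6048, 1.3951, 0.3996, 1.1811, -2.2446]}
```

View pics/crop2.png

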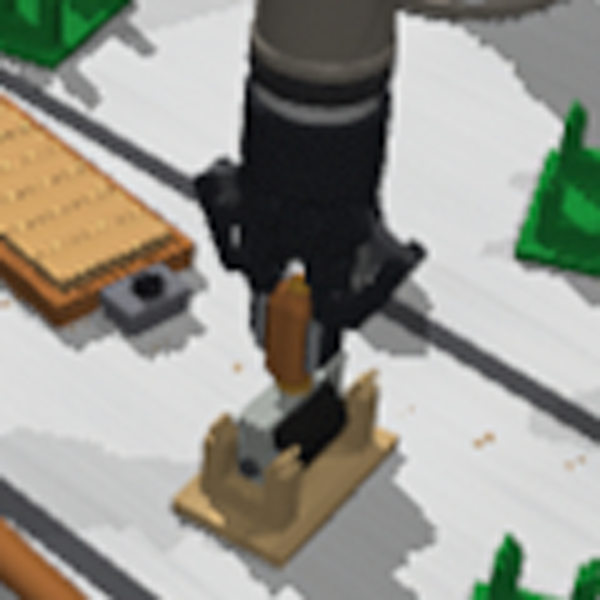

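Grasp is good: 61 N, opening 25.6 mm, and the roller is still upright in the slots at crop (290,400). Now I lift it and carry it to the near end of the panel.

Emit:
arm_command:
  motion:
    - [0,0,0.02,0]
    - [0,0,0.035,0]
    - [0,0,0.045,0]
    - [0,0,0.045,0]
    - [0,0,0.035,0]
    - [0,0,0,0]

```text
time: 4.67
position: [0.5682, 0.3112, 0.1981]
orientation: [0.998, 0.067, 0.002, -0.0]
wrist_force: [1.4, 1.0, -3.7]
width: 0.298
finger_force: 60.9
```

Emit:
arm_command:
  motion:
    - [-0.0133,-0.0495,0,-0.0101]
    - [-0.0133,-0.0495,0,-0.0101]
    - [-0.0133,-0.0495,0,-0.0101]
    - [-0.0133,-0.0495,0,-0.0101]
    - [-0.0133,-0.0495,0,-0.0101]
    - [-0.0133,-0.0495,0,-0.0101]
    - [-0.0133,-0.0495,0,-0.0101]
    - [-0.0133,-0.0495,0,-0.0101]

```text
time: 5.33
position: [0.5113, 0.1106, 0.1926]
orientation: [0.998, -0.06, -0.003, 0.001]
wrist_force: [1.2, -0.5, -3.1]
width: 0.301
finger_force: 60.6
```

Emit:
arm_command:
  motion:
    - [0,0,-0.03,0]
    - [0,0,-0.03,0]
    - [0,0,-0.03,0]
    - [0,0,-0.02,0]
    - [0,0,0,0]
    - [0,0,0,0]
    - [0,0,0,0]
    - [0,0,0,0]
    - [0,0,0,0]
    - [0,0,0,0]

```text
time: 6.17
position: [0.5142, 0.1138, 0.141]
orientation: [0.998, -0.059, 0.001, -0.0]
wrist_force: [0.4, 0.5, -3.6]
width: 0.299
finger_force: 60.4
```

Run:
```python
from h import *
st();s=readout.read_state();print(s['torque'])
o=s['orientation'];print('yaw tool y',(2*np.degrees(np.arctan2(o[1],o[0]))-90)%180)
b=shot('scene','sc3')['img']
cv2.imwrite('pics/crop3.png',cv2.resize(cv2.cvtColor(b[130:270,190:350],4),(800,700),interpolation=2)[:600])
```

```text
{'time': 6.1667, 'position': [0.5142, 0.1138, 0.141], 'orientation': [0.9983, -0.0589, 0.0007, -0.0001], 'wrist_force': [0.4079, 0.4826, -3.6205], 'width': 0.2991, 'finger_force': 60.4256, 'joints': [0.1962, 0.4078, -0.585, 1.7148, 0.2496, 1.0926, -2.1553]}
[-0.02378481  0.04927535  0.00933259]
yaw tool y 83.24176352193244
```

View pics/crop3.png

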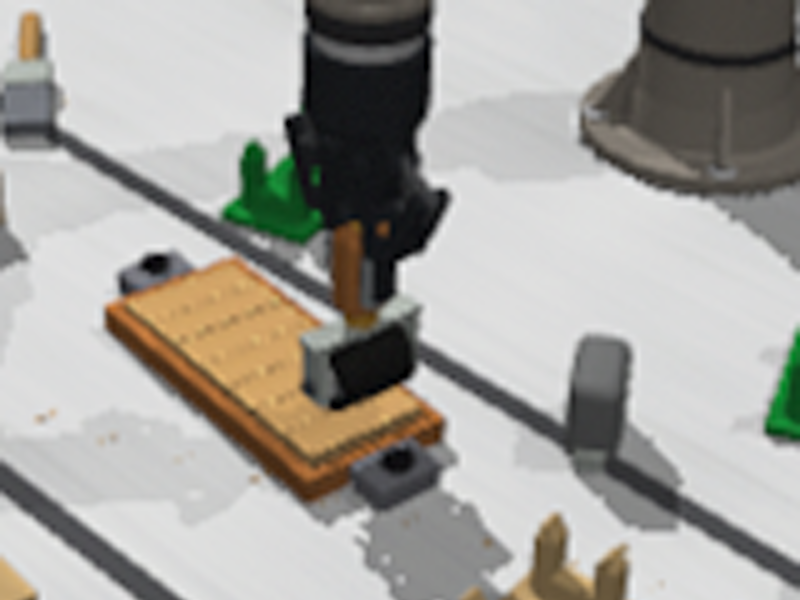

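Emit:
arm_command:
  motion:
    - [0,0,-0.01,0]
    - [0,0,-0.01,0]
    - [0,0,-0.008,0]
    - [0,0,-0.002,0]
    - [0,0,-0.002,0]
    - [0,0,-0.002,0]
    - [0,0,0,0]
    - [0,0,0,0]

```text
time: 6.88
position: [0.5138, 0.1136, 0.1234]
orientation: [0.998, -0.059, 0.0, -0.0]
wrist_force: [-0.3, -0.0, -4.2]
width: 0.295
finger_force: 60.6
```

Emit:
arm_command:
  motion:
    - [0,0,-0.002,0]
    - [0,0,-0.002,0]
    - [0,0,0,0]

```text
time: 7.13
position: [0.5136, 0.1134, 0.1212]
orientation: [0.998, -0.059, -0.0, 0.0]
wrist_force: [0.1, 0.1, -5.0]
width: 0.296
finger_force: 60.6
```

Emit:
arm_command:
  motion:
    - [0,0,-0.002,0]
    - [0,0,-0.002,0]
    - [0,0,0,0]

```text
time: 7.38
position: [0.5135, 0.1134, 0.1191]
orientation: [0.998, -0.059, -0.0, 0.0]
wrist_force: [-0.9, 0.5, -4.3]
width: 0.298
finger_force: 60.6
```

Emit:
arm_command:
  motion:
    - [0,0,-0.002,0]
    - [0,0,-0.001,0]
    - [0,0,0,0]

```text
time: 7.63
position: [0.5136, 0.1135, 0.1176]
orientation: [0.998, -0.059, -0.0, 0.0]
wrist_force: [-0.8, -0.2, -4.9]
width: 0.3
finger_force: 60.6
```

Emit:
arm_command:
  motion:
    - [0,0,-0.001,0]
    - [0,0,-0.001,0]
    - [0,0,-0.001,0]
    - [0,0,0,0]

```text
time: 7.97
position: [0.5139, 0.1141, 0.1172]
orientation: [0.998, -0.059, 0.0, -0.0]
wrist_force: [-2.3, -0.8, 2.6]
width: 0.297
finger_force: 61.5
```

Emit:
arm_command:
  motion:
    - [0,0,-0.001,0]
    - [0,0,-0.001,0]
    - [0,0,0,0]

```text
time: 8.22
position: [0.5139, 0.1142, 0.1165]
orientation: [0.998, -0.059, 0.0, -0.0]
wrist_force: [-2.8, 0.4, 6.5]
width: 0.297
finger_force: 61.8
```

Emit:
arm_command:
  motion:
    - [-0.0001,-0.001,-0.001,0]
    - [-0.0001,-0.001,-0.001,0]
    - [-0.0001,-0.001,-0.001,0]
    - [-0.0001,-0.001,-0.001,0]
    - [-0.0002,-0.001,0,0]
    - [-0.0002,-0.002,0,0]
    - [-0.0002,-0.002,0,0]

```text
time: 8.8
position: [0.5134, 0.1103, 0.1146]
orientation: [0.998, -0.059, 0.001, -0.001]
wrist_force: [-3.0, 0.8, 5.5]
width: 0.296
finger_force: 61.7
```

Emit:
arm_command:
  motion:
    - [-0.0002,-0.002,-0.001,0]
    - [-0.0003,-0.002,-0.0005,0]
    - [-0.0003,-0.0025,0,0]
    - [-0.0003,-0.0025,0,0]
    - [-0.0003,-0.0025,0,0]

```text
time: 9.22
position: [0.5128, 0.1047, 0.1142]
orientation: [0.998, -0.059, 0.001, -0.001]
wrist_force: [-2.8, 1.0, 7.0]
width: 0.298
finger_force: 62.0
```

Emit:
arm_command:
  motion:
    - [-0.0003,-0.0025,-0.0005,0]
    - [-0.0003,-0.0025,-0.0005,0]
    - [-0.0003,-0.0025,-0.0003,0]
    - [-0.0003,-0.0025,0,0]
    - [-0.0003,-0.0025,0,0]

```text
time: 9.63
position: [0.5124, 0.1, 0.1142]
orientation: [0.998, -0.058, 0.001, -0.002]
wrist_force: [-3.0, 3.9, 8.5]
width: 0.294
finger_force: 62.2
```

Emit:
arm_command:
  motion:
    - [-0.0003,-0.0025,-0.0004,0]
    - [-0.0003,-0.0025,-0.0004,0]
    - [-0.0003,-0.0025,0,0]
    - [-0.0003,-0.0025,0,0]
    - [-0.0003,-0.0025,0,0]
    - [-0.0003,-0.0025,0,0]

```text
time: 10.13
position: [0.5117, 0.0932, 0.1141]
orientation: [0.998, -0.058, 0.002, -0.002]
wrist_force: [-4.0, 2.3, 11.3]
width: 0.303
finger_force: 62.6
```

Emit:
arm_command:
  motion:
    - [-0.0003,-0.0025,0,0]
    - [-0.0003,-0.0025,0,0]
    - [-0.0003,-0.0025,0,0]
    - [-0.0003,-0.0025,0,0]
    - [-0.0003,-0.0025,0,0]
    - [-0.0003,-0.0025,0,0]

```text
time: 10.63
position: [0.5106, 0.0838, 0.1138]
orientation: [0.998, -0.058, 0.001, -0.001]
wrist_force: [-4.3, 0.9, 10.6]
width: 0.295
finger_force: 62.5
```

Emit:
arm_command:
  motion:
    - [-0.0003,-0.0025,0,0]
    - [-0.0003,-0.0025,0,0]
    - [-0.0003,-0.0025,0,0]
    - [-0.0003,-0.0025,0,0]
    - [-0.0003,-0.0025,0,0]
    - [-0.0003,-0.0025,0,0]
    - [-0.0003,-0.0025,0,0]

```text
time: 11.22
position: [0.5096, 0.075, 0.1138]
orientation: [0.998, -0.058, 0.001, -0.001]
wrist_force: [-3.6, 0.7, 10.9]
width: 0.297
finger_force: 62.5
```

Emit:
arm_command:
  motion:
    - [-0.0003,-0.0025,0,0]
    - [-0.0003,-0.0025,0,0]
    - [-0.0003,-0.0025,0,0]
    - [-0.0003,-0.0025,0,0]
    - [-0.0003,-0.0025,0,0]
    - [-0.0003,-0.0025,0,0]
    - [-0.0003,-0.0025,0,0]
    - [-0.0003,-0.0025,0,0]

```text
time: 11.88
position: [0.5088, 0.0676, 0.114]
orientation: [0.998, -0.058, 0.002, -0.003]
wrist_force: [-2.9, 4.9, 9.6]
width: 0.299
finger_force: 62.3
```

Emit:
arm_command:
  motion:
    - [-0.0003,-0.0025,0,0]
    - [-0.0003,-0.0025,0,0]
    - [-0.0003,-0.0025,0,0]
    - [-0.0003,-0.0025,0,0]
    - [-0.0003,-0.0025,0,0]
    - [-0.0003,-0.0025,0,0]
    - [-0.0003,-0.0025,0,0]

```text
time: 12.47
position: [0.5074, 0.0555, 0.1131]
orientation: [0.998, -0.059, 0.001, -0.0]
wrist_force: [-2.8, 0.0, 6.3]
width: 0.298
finger_force: 62.0
```

Emit:
arm_command:
  motion:
    - [-0.0003,-0.0015,-0.0007,0]
    - [-0.0003,-0.002,-0.0007,0]
    - [-0.0003,-0.0025,-0.0004,0]
    - [-0.0003,-0.0025,0,0]
    - [-0.0003,-0.0025,0,0]

```text
time: 12.88
position: [0.5069, 0.0505, 0.1129]
orientation: [0.998, -0.058, 0.001, -0.001]
wrist_force: [-4.2, 0.9, 11.8]
width: 0.3
finger_force: 62.3
```

Emit:
arm_command:
  motion:
    - [-0.0003,-0.0025,0,0]
    - [-0.0003,-0.0025,0,0]
    - [-0.0003,-0.0025,0,0]
    - [-0.0003,-0.0025,0,0]
    - [-0.0003,-0.0025,0,0]
    - [-0.0003,-0.0025,0,0]
    - [-0.0003,-0.0025,0,0]
    - [-0.0003,-0.0025,0,0]

```text
time: 13.55
position: [0.5058, 0.0405, 0.1129]
orientation: [0.998, -0.058, 0.001, -0.001]
wrist_force: [-3.6, 2.0, 12.0]
width: 0.298
finger_force: 62.4
```

Emit:
arm_command:
  motion:
    - [-0.0003,-0.0025,0,0]
    - [-0.0003,-0.0025,0,0]
    - [-0.0003,-0.0025,0,0]
    - [-0.0003,-0.0025,0,0]
    - [-0.0003,-0.0025,0,0]
    - [-0.0003,-0.0025,0,0]

```text
time: 14.05
position: [0.5053, 0.0362, 0.113]
orientation: [0.998, -0.058, 0.002, -0.003]
wrist_force: [-2.9, 6.2, 9.3]
width: 0.295
finger_force: 62.3
```

Emit:
arm_command:
  motion:
    - [-0.0003,-0.002,0,0]
    - [-0.0003,-0.002,0,0]
    - [-0.0003,-0.002,0,0]
    - [-0.0003,-0.002,0,0]
    - [-0.0003,-0.002,0,0]
    - [-0.0003,-0.002,0,0]
    - [-0.0003,-0.002,0,0]

```text
time: 14.63
position: [0.5041, 0.0256, 0.1127]
orientation: [0.998, -0.059, 0.002, -0.0]
wrist_force: [-3.1, 1.1, 9.3]
width: 0.295
finger_force: 62.3
```

Emit:
arm_command:
  motion:
    - [-0.0003,-0.0025,-0.0003,0]
    - [-0.0003,-0.0025,-0.0003,0]
    - [-0.0003,-0.0025,0,0]
    - [-0.0003,-0.0025,0,0]
    - [-0.0003,-0.0025,0,0]
    - [-0.0003,-0.0025,0,0]

```text
time: 15.13
position: [0.5033, 0.0182, 0.1127]
orientation: [0.998, -0.059, 0.002, -0.0]
wrist_force: [-3.5, 1.7, 11.8]
width: 0.296
finger_force: 62.4
```

Emit:
arm_command:
  motion:
    - [-0.0003,-0.0025,0,0]
    - [-0.0003,-0.0025,0,0]
    - [-0.0003,-0.0025,0,0]
    - [-0.0003,-0.0025,0,0]
    - [-0.0003,-0.0025,0,0]
    - [-0.0003,-0.0025,0,0]

```text
time: 15.63
position: [0.5024, 0.0106, 0.1127]
orientation: [0.998, -0.059, 0.002, -0.0]
wrist_force: [-3.2, -0.1, 11.0]
width: 0.292
finger_force: 62.4
```

Emit:
arm_command:
  motion:
    - [-0.0003,-0.0025,0,0]
    - [-0.0003,-0.0025,0,0]
    - [-0.0003,-0.0025,0,0]
    - [-0.0003,-0.0025,0,0]
    - [-0.0003,-0.0025,0,0]
    - [-0.0003,-0.0025,0,0]
    - [-0.0003,-0.0025,0,0]

```text
time: 16.22
position: [0.5018, 0.0045, 0.1128]
orientation: [0.998, -0.058, 0.002, -0.002]
wrist_force: [-2.4, 4.0, 10.3]
width: 0.296
finger_force: 62.3
```

Emit:
arm_command:
  motion:
    - [-0.0003,-0.0025,0,0]
    - [-0.0003,-0.0025,0,0]
    - [-0.0003,-0.0025,0,0]
    - [-0.0003,-0.0025,0,0]
    - [-0.0003,-0.0025,0,0]

```text
time: 16.63
position: [0.5006, -0.0049, 0.1122]
orientation: [0.998, -0.059, 0.002, -0.0]
wrist_force: [-1.3, 0.3, 5.6]
width: 0.294
finger_force: 62.0
```

Emit:
arm_command:
  motion:
    - [-0.0003,-0.0015,-0.0007,0]
    - [-0.0003,-0.002,-0.0007,0]
    - [-0.0003,-0.002,-0.0004,0]
    - [-0.0003,-0.0025,0,0]
    - [-0.0003,-0.0025,0,0]

```text
time: 17.05
position: [0.5001, -0.0098, 0.1118]
orientation: [0.998, -0.059, 0.002, -0.0]
wrist_force: [-2.6, 1.0, 11.1]
width: 0.3
finger_force: 62.3
```

Emit:
arm_command:
  motion:
    - [-0.0003,-0.0025,0,0]
    - [-0.0003,-0.0025,0,0]
    - [-0.0003,-0.0025,0,0]
    - [-0.0003,-0.0025,0,0]
    - [-0.0003,-0.0025,0,0]
    - [-0.0003,-0.0025,0,0]
    - [-0.0003,-0.0025,0,0]
    - [-0.0003,-0.0025,0,0]

```text
time: 17.72
position: [0.499, -0.02, 0.1118]
orientation: [0.998, -0.059, 0.002, -0.0]
wrist_force: [-2.1, 1.5, 10.0]
width: 0.297
finger_force: 62.4
```

Emit:
arm_command:
  motion:
    - [-0.0003,-0.0025,0,0]
    - [-0.0003,-0.0025,0,0]
    - [-0.0003,-0.0025,0,0]
    - [-0.0003,-0.0025,0,0]
    - [-0.0003,-0.0025,0,0]
    - [-0.0003,-0.0025,0,0]

```text
time: 18.22
position: [0.4986, -0.0234, 0.1119]
orientation: [0.998, -0.058, 0.003, -0.003]
wrist_force: [-1.4, 6.3, 9.5]
width: 0.295
finger_force: 62.4
```

Emit:
arm_command:
  motion:
    - [-0.0003,-0.002,0,0]
    - [-0.0003,-0.002,0,0]
    - [-0.0003,-0.002,0,0]
    - [-0.0003,-0.002,0,0]
    - [-0.0003,-0.002,0,0]
    - [-0.0003,-0.002,0,0]

```text
time: 18.72
position: [0.4976, -0.0329, 0.1121]
orientation: [0.998, -0.058, 0.003, -0.0]
wrist_force: [-1.6, 0.9, 11.0]
width: 0.298
finger_force: 62.7
```

Emit:
arm_command:
  motion:
    - [-0.0003,-0.002,0,0]
    - [-0.0003,-0.002,0,0]
    - [-0.0003,-0.002,0,0]

```text
time: 18.97
position: [0.4971, -0.0365, 0.1121]
orientation: [0.998, -0.059, 0.003, -0.0]
wrist_force: [-2.8, 1.6, 12.1]
width: 0.3
finger_force: 62.6
```

Emit:
arm_command:
  motion:
    - [-0.0003,-0.0025,0,0]
    - [-0.0003,-0.0025,0,0]
    - [-0.0003,-0.0025,0,0]
    - [-0.0003,-0.0025,0,0]
    - [-0.0003,-0.0025,0,0]
    - [-0.0003,-0.0025,0,0]
    - [-0.0003,-0.0025,0,0]
    - [-0.0003,-0.0025,0,0]

```text
time: 19.63
position: [0.496, -0.0467, 0.1122]
orientation: [0.998, -0.059, 0.003, 0.0]
wrist_force: [-2.1, 1.2, 12.0]
width: 0.297
finger_force: 62.6
```

Emit:
arm_command:
  motion:
    - [-0.0003,-0.0025,0,0]
    - [-0.0003,-0.0025,0,0]
    - [-0.0003,-0.0025,0,0]
    - [-0.0003,-0.0025,0,0]
    - [-0.0003,-0.0025,0,0]
    - [-0.0003,-0.0025,0,0]

```text
time: 20.13
position: [0.4952, -0.0537, 0.1122]
orientation: [0.998, -0.059, 0.003, -0.0]
wrist_force: [-2.0, 2.5, 11.4]
width: 0.294
finger_force: 62.5
```

Emit:
arm_command:
  motion:
    - [-0.0003,-0.002,0,0]
    - [-0.0003,-0.002,0,0]
    - [-0.0003,-0.002,0,0]
    - [-0.0003,-0.002,0,0]
    - [-0.0003,-0.002,0,0]
    - [-0.0003,-0.002,0,0]
    - [-0.0003,-0.002,0,0]
    - [-0.0003,-0.002,0,0]

```text
time: 20.8
position: [0.4943, -0.0609, 0.1122]
orientation: [0.998, -0.058, 0.003, -0.001]
wrist_force: [-1.7, 1.0, 11.5]
width: 0.295
finger_force: 62.6
```

Emit:
arm_command:
  motion:
    - [-0.0003,-0.002,0,0]
    - [-0.0003,-0.002,0,0]
    - [-0.0003,-0.002,0,0]
    - [-0.0003,-0.002,0,0]
    - [-0.0003,-0.002,0,0]

```text
time: 21.22
position: [0.4934, -0.0675, 0.1118]
orientation: [0.998, -0.059, 0.003, 0.0]
wrist_force: [-0.5, 1.3, 9.0]
width: 0.297
finger_force: 62.2
```

Emit:
arm_command:
  motion:
    - [-0.0003,-0.002,-0.0005,0]
    - [-0.0003,-0.002,-0.0003,0]
    - [-0.0003,-0.0025,0,0]
    - [-0.0003,-0.0025,0,0]
    - [-0.0003,-0.0025,0,0]
    - [-0.0003,-0.0025,0,0]
    - [-0.0003,-0.0025,0,0]

```text
time: 21.8
position: [0.4926, -0.0758, 0.1118]
orientation: [0.998, -0.059, 0.003, 0.0]
wrist_force: [-1.6, 1.1, 10.5]
width: 0.299
finger_force: 62.4
```

Emit:
arm_command:
  motion:
    - [-0.0003,-0.0025,0,0]
    - [-0.0003,-0.0025,0,0]
    - [-0.0003,-0.0025,0,0]
    - [-0.0003,-0.0025,0,0]
    - [-0.0003,-0.0025,0,0]

```text
time: 22.22
position: [0.4918, -0.0821, 0.1118]
orientation: [0.998, -0.059, 0.003, 0.0]
wrist_force: [-1.5, 0.3, 9.9]
width: 0.3
finger_force: 62.4
```

All seven slats held a constant height at 13–16 N, so they are on the hard stop. I lift off.

Emit:
arm_command:
  motion:
    - [0,0,0.005,0]
    - [0,0,0.015,0]
    - [0,0,0.04,0]
    - [0,0,0.05,0]
    - [0,0,0.05,0]
    - [0,0,0.02,0]
    - [0,0,0,0]
    - [0,0,0,0]
    - [0,0,0,0]
    - [0,0,0,0]

```text
time: 23.05
position: [0.4876, -0.0822, 0.197]
orientation: [0.998, -0.059, -0.002, -0.0]
wrist_force: [-0.1, -0.6, -5.4]
width: 0.299
finger_force: 60.7
```

Run:
```python
from h import *
st();s=readout.read_state()
o=s['orientation'];print('yaw tool y',(2*np.degrees(np.arctan2(o[1],o[0]))-90)%180)
a=shot('top','top4')['img'];b=shot('scene','sc4')['img']
im=np.zeros((500,800,3),np.uint8)
im[:,:400]=cv2.resize(cv2.cvtColor(a[130:230,220:300],4),(400,500),interpolation=2);im[:,400:]=cv2.resize(cv2.cvtColor(b[120:245,190:290],4),(400,500),interpolation=2)
cv2.imwrite('pics/crop4.png',im)
```

```text
{'time': 23.05, 'position': [0.4876, -0.0822, 0.197], 'orientation': [0.9983, -0.059, -0.0021, -0.0003], 'wrist_force': [-0.0527, -0.6151, -5.3927], 'width': 0.2988, 'finger_force': 60.7284, 'joints': [0.5818, 0.2812, -0.5514, 1.717, 0.1565, 1.1919, -1.6997]}
yaw tool y 83.23531372063701
```

View pics/crop4.png

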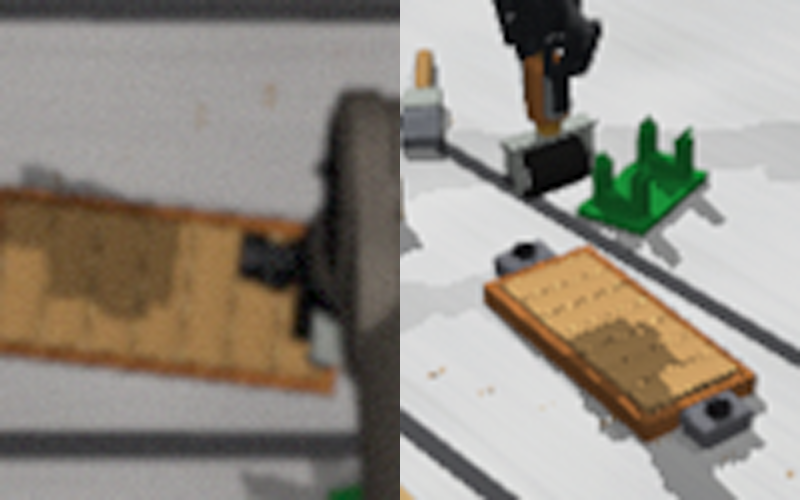

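The roller hangs upright at crop (548,150), the slats lie even, and nothing else has been disturbed. I carry the roller back over the stand.

Emit:
arm_command:
  motion:
    - [0.0099,0.0493,0,0.0051]
    - [0.0099,0.0493,0,0.0051]
    - [0.0099,0.0493,0,0.0051]
    - [0.0099,0.0493,0,0.0051]
    - [0.0099,0.0493,0,0.0051]
    - [0.0099,0.0493,0,0.0051]
    - [0.0099,0.0493,0,0.0051]
    - [0.0099,0.0493,0,0.0051]

```text
time: 23.82
position: [0.5284, 0.1159, 0.1981]
orientation: [1.0, 0.005, -0.001, 0.0]
wrist_force: [0.1, 0.1, -4.8]
width: 0.296
finger_force: 60.4
```

Emit:
arm_command:
  motion:
    - [0.0099,0.0493,0,0.0051]
    - [0.0099,0.0493,0,0.0051]
    - [0.0099,0.0493,0,0.0051]
    - [0.0099,0.0493,0,0.0051]
    - [0.0099,0.0493,0,0.0051]
    - [0.0099,0.0493,0,0.0051]
    - [0.0099,0.0493,0,0.0051]
    - [0.0099,0.0493,0,0.0051]

```text
time: 24.48
position: [0.5682, 0.3128, 0.1975]
orientation: [0.998, 0.069, -0.001, 0.001]
wrist_force: [0.7, 0.9, -3.5]
width: 0.301
finger_force: 60.5
```

Emit:
arm_command:
  motion:
    - [0,0,0,0]
    - [0,0,0,0]
    - [0,0,0,0]
    - [0,0,0,0]
    - [0,0,0,0]
    - [0,0,0,0]
    - [0,0,0,0]
    - [0,0,0,0]

```text
time: 25.15
position: [0.5684, 0.3116, 0.1992]
orientation: [0.998, 0.069, 0.0, 0.0]
wrist_force: [0.2, 0.3, -3.3]
width: 0.296
finger_force: 61.0
```

Run:
```python
from h import *
st();s=readout.read_state()
o=s['orientation'];print('yaw tool y',(2*np.degrees(np.arctan2(o[1],o[0]))-90)%180)
```

```text
{'time': 25.15, 'position': [0.5684, 0.3116, 0.1992], 'orientation': [0.9976, 0.0687, 0.0001, 0.0001], 'wrist_force': [0.1814, 0.3203, -3.3075], 'width': 0.2959, 'finger_force': 60.9992, 'joints': [-0.1458, 0.6234, -0.6537, 1.2665, 0.3711, 1.3705, -2.2128]}
yaw tool y 97.8759413069874
```

Emit:
arm_command:
  motion:
    - [-0.0028,0.0016,-0.015,0]
    - [0,0,-0.03,0]
    - [0,0,-0.03,0]
    - [0,0,-0.03,0]
    - [0,0,-0.03,0]
    - [0,0,-0.02,0]
    - [0,0,-0.01,0]
    - [0,0,0,0]
    - [0,0,0,0]

```text
time: 25.9
position: [0.567, 0.3132, 0.1167]
orientation: [0.998, 0.069, 0.0, -0.0]
wrist_force: [-0.3, 0.2, -4.0]
width: 0.298
finger_force: 61.0
```

Emit:
arm_command:
  motion:
    - [0,0,-0.004,0]
    - [0,0,-0.004,0]
    - [0,0,-0.003,0]
    - [0,0,0,0]
    - [0,0,0,0]

```text
time: 26.32
position: [0.5669, 0.3129, 0.1111]
orientation: [0.998, 0.069, 0.0, 0.0]
wrist_force: [-0.2, 0.2, -4.7]
width: 0.299
finger_force: 61.0
```

Emit:
arm_command:
  motion:
    - [0,0,-0.003,0]
    - [0,0,-0.003,0]
    - [0,0,-0.002,0]
    - [0,0,0,0]
    - [0,0,0,0]

```text
time: 26.73
position: [0.5668, 0.3129, 0.1068]
orientation: [0.998, 0.069, -0.0, 0.0]
wrist_force: [0.0, -0.0, -5.2]
width: 0.292
finger_force: 61.0
```

Emit:
arm_command:
  motion:
    - [0,0,-0.001,0]
    - [0,0,-0.001,0]
    - [0,0,0,0]
    - [0,0,0,0]

```text
time: 27.07
position: [0.567, 0.3131, 0.1063]
orientation: [0.998, 0.069, 0.0, -0.0]
wrist_force: [-0.1, -0.6, -1.6]
width: 0.299
finger_force: 61.3
```

Emit:
arm_command:
  motion:
    - [0,0,-0.0005,0]
    - [0,0,0,0]

```text
time: 27.23
position: [0.5669, 0.3131, 0.1062]
orientation: [0.998, 0.069, 0.0, -0.0]
wrist_force: [-0.7, -1.1, -1.2]
width: 0.296
finger_force: 61.5
```

Emit:
arm_command:
  motion:
    - [0,0,0,0]
    - [0,0,0,0]
    - [0,0,0,0]
    - [0,0,0,0]
    - [0,0,0,0]
    - [0,0,0,0]
    - [0,0,0,0]
    - [0,0,0,0]
  hand: 1

```text
time: 27.9
position: [0.5669, 0.313, 0.1057]
orientation: [0.998, 0.069, -0.0, -0.0]
wrist_force: [-0.1, -0.6, -0.4]
width: 1.003
finger_force: 0.0
```

Emit:
arm_command:
  motion:
    - [0,0,0.02,0]
    - [0,0,0.04,0]
    - [0,0,0.05,0]
    - [0,0,0.05,0]
    - [0,0,0.05,0]
    - [-0.02,-0.04,0.02,0]
    - [-0.03,-0.06,0,0]
    - [-0.03,-0.06,0,0]
    - [-0.03,-0.06,0,0]
    - [-0.03,-0.06,0,0]

```text
time: 28.73
position: [0.4961, 0.172, 0.2215]
orientation: [0.998, 0.069, 0.001, 0.0]
wrist_force: [-0.3, -1.1, 0.3]
width: 1.0
finger_force: 0.0
```

Emit:
arm_command:
  motion:
    - [-0.032,-0.069,0,0]
    - [-0.032,-0.069,0,0]
    - [-0.032,-0.069,0,0]
    - [-0.032,-0.069,0,0]
    - [-0.032,-0.069,0,0]
    - [-0.032,-0.069,0,0]
    - [-0.032,-0.069,0,0]
    - [-0.032,-0.069,0,0]
    - [0,0,0,0]
    - [0,0,0,0]

```text
time: 29.57
position: [0.3683, -0.1048, 0.2215]
orientation: [0.998, 0.066, 0.0, 0.001]
wrist_force: [1.0, 0.9, -0.6]
width: 1.002
finger_force: 0.0
```

Run:
```python
from h import *
st()
a=shot('top','top5')['img'];b=shot('scene','sc5')['img']
im=np.zeros((600,800,3),np.uint8)
im[:300,:480]=cv2.resize(cv2.cvtColor(a[130:230,140:300],4),(480,300),interpolation=2);im[300:,:400]=cv2.resize(cv2.cvtColor(b[205:295,240:360],4),(400,300),interpolation=2)
im[300:,400:]=cv2.resize(cv2.cvtColor(b,4),(400,300))
cv2.imwrite('pics/crop5.png',im)
```

```text
{'time': 29.5667, 'position': [0.3683, -0.1048, 0.2215], 'orientation': [0.9978, 0.0663, 0.0005, 0.0006], 'wrist_force': [1.006, 0.9419, -0.6389], 'width': 1.0016, 'finger_force': 0.0, 'joints': [0.747, -0.0009, -0.5097, 1.9401, 0.0004, 1.201, -1.2009]}
```

View pics/crop5.png

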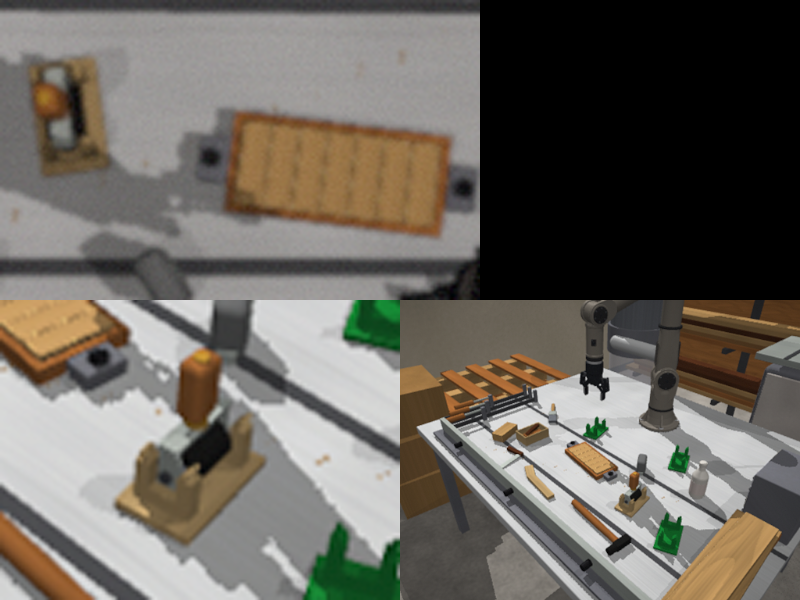

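The roller stands upright in the plywood stand, at crop (195,430). The slats are down, the other items have not moved, and the gripper is clear of everything. I hand in.

```bash
python3 -c "
from station import manip
print(manip.sign_off())"
```

```text
the job is handed in; nothing more can be done
None
```

I rolled all seven slats in one pass at about 10–16 N until each stopped sinking, set the roller back upright in its plywood stand, and handed the job in at about 30 s; that the slats are fully home is inferred from height and force readings.

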